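# Lock the loose tenons away in the stock box

## Robot

A 6-joint arm with a two-finger parallel gripper is mounted at the origin on a cart in front of the work surface, level with it; the furniture and walls round the work are solid. World frame = base frame: x ahead of the robot, y to its left, z up, the work surface at z = 0. Lengths are in mm, angles in rad, forces in N, time in s.
With the tool pointing down it reaches from about 300 to 825 mm from the base axis. Payload 5.4 kg.
Tool frame: the origin (TCP) lies midway between the tips of the shut fingers; the grasp point (between the pads) lies 19 mm behind it (robot.tcp_to_grasp is the distance from the TCP to the grasp point, in mm); z points along the fingers, y is the line along which they close (so a half turn about z gives the same grasp; the last joint's range is limited). The gripper opens to 92 mm and grips with 3 to 60 N. Pads are 20 mm wide; open, the fingers measure 128 mm over their backs; the gripper's body (75 mm by 189 mm) begins 69 mm behind the grasp point.
Start: joints at [1.013, 0.158, 1.597, -0, 1.386, -0.21], TCP at [195.986, 540.551, 214.601] pointing down, gripper open.
Joint ranges: [-2.91, 2.91], [-0.94, 2.29], [0.18, 2.7], [-1.29, 4.43], [0.17, 2.64], [-3, 3]. Speed limits (rad/s): [2.57, 2.57, 3.14, 3.14, 3.14, 3.14].

## Interface

Orientations are given as a unit quaternion [x, y, z, w].
In Python, from cell import robot gives the robot as it stands. The module is installed in compiled form; this text tells all that it offers.
- The arm moves only by the tool apply_moves, never from a script. Its argument "commands" is text: rows parted by semicolons, each of 5 numbers parted by spaces: the shift along the tool's x, y, z in cm, then the turn about the tool's z in degrees, then the closure, from -1 (fully open) to 1 (shut), so that 0 is half open. A call has exactly 10 rows; each row shifts and turns the commanded pose from where the row before left it, along the tool's axes as they then stand; what a row does not reach is not made up. A row lasts 1/8 s, in which the tool goes at most 62.5 mm and 10.7 degrees, less where a joint would pass 70% of its speed; a pose out of reach is approached as far as the arm can. A call with a gripper value outside its range is refused whole. The fingers move at their own pace and stop on an object; "force" is the grip in N (left out, the last holds). Time passes only in rows, so rows that do not move let the fingers close, or fill a call up. It gives the time, the measured TCP pose, the force, the opening and the grip force at its end, in the units of the state.
- robot.get_state(): the state, without advancing time (a new reading comes with each control period).
- robot.grab_frame(name): name is "scene" or "top"; returns a dict with "img" (480x640x3 uint8, blue, green, red), "range_z" (480x640 float32, mm along the optical axis (not along the pixel's ray), 0 where there is no reading), "fx", "fy", "cx", "cy" (pixels), "R" (3x3) and "t" (3): a world point X has camera coordinates R X + t. Camera axes: x right, y down, z forward; pixel columns grow to the right and rows downward; lengths in mm; the calibration is good to about 2 mm. A picture is of the moment at which its call begins.
- robot.finish_job(): hands the job in; it is judged then, once.
The state is a dict: "time_s": time; "joints": joint angles; "dq": joint speeds; "effort": joint torques, N m; "position": TCP position; "tcp_rot": TCP orientation; "wrist_force": force on the tool from outside, world axes, zero at the start; "wrist_torque": the same for the moment, N m; "gripper_width": finger opening in mm; "finger_force": force on a finger pad.
Only numpy, scipy, OpenCV 4.12 (cv2) and the standard library are available. Lean on these libraries where they do the work, as an engineer would, in place of code of your own. Each camera call takes 0.05 s, during which the arm holds its last target. There are 200 camera calls.

## Task

Lock the loose tenons away in the stock box: take the key from its stand, push it fully into the lock and turn it anticlockwise until it stops, leave it there while you lift the tray up and back on its links and lay every loose tenon (the small flat wooden strips on the bench) in the compartment underneath. Then lower the tray, turn the key back to lock it, draw the key out and put it back in its stand, without disturbing the wooden blocks.

Things in the scene. Friction and masses are not known exactly. Their poses are not given: they have to be found in the camera images.
- stock_box: Wooden box fixed to the bench, 170 mm in x (depth) by 220 mm in y, walls 75 mm high, 8 mm thick; origin on the bench under its centre, -x side to the robot. A steel lock housing with a brass face (60 x 54 mm, 90 mm high) stands at its right end (-y), centred 175 mm from the box's centre. Steel tray links run along both ends, outside.
- compartment (a point): Centre of the floor of the compartment under the tray, axes as the box. The floor is 25 mm above the bench, 154 mm in x by 204 mm in y, and 50 mm deep up to the closed tray.
- keyhole (a point): Centre of the keyhole's mouth in the lock's level top face, axes as the box. A slot straight down, 31 mm along x by 10 mm along y, slightly chamfered. The key enters from above, its width along x (either way round), until its collar lies on the face (40 mm of key inside). Only within 5 mm of full depth can it turn; while turned it cannot be drawn out and stands by itself.
- plug (a joint): Turning part in the lock that the key's bit drives, with 0.1 rad of play either way; rad, 0 = locked, in line with the keyhole, grows anticlockwise seen from above, stop at 1.25. Its bolt holds the tray down until about 0.8. Friction 0.05 N m, stays where left.
- tray_link (a joint): Swing of the tray's links; rad, 0 = tray down, stop at 1.92 = open. The level tray moves as a whole on an arc of radius 100 mm in the box's x-z plane, at an angle of 150 degrees minus this value above the box's +x: up 50 mm, ending 163 mm further back (+x) and 14 mm higher. Its weight (about 4 N) holds it both closed and open.
- tray_handle (a point): Middle of the tray's handle, a level round steel bar 10 mm thick, 110 mm long along the box's y, 62 mm above the tray's underside (137 mm above the bench when closed). The tray is wooden, 166 x 216 x 30 mm, open on top, and covers the compartment when down. Axes as the box.
- key: Steel key upright in its stand. Origin: centre of the underside of its round collar (28 mm across, 5 thick); z up along the key, x along its width. Below: 7 mm stem and a flat bit on both sides, 28 mm wide, 7 thick, 16 to 40 mm below the origin, tapered at the end. Above: a flat bow 36 mm wide (x), 10 thick (y), 14 to 44 mm above the origin, to grip across its thickness. 80 g.
- key_stand: Dark wooden block fixed to the bench, 70 x 56 mm, 60 mm high; origin under its centre. A slot in its top, 40 mm along its x by 15 mm along its y and 50 mm deep, holds the key upright with the collar resting on the top (key origin 60 mm above the bench), key's width along the slot.
- tenon_a: Loose tenon: a flat beech strip with rounded edges, 100 mm long (its y), 22 mm wide (x), 14 mm thick, lying flat on the bench; origin under its centre. May be absent (None).
- tenon_b: Loose tenon: a flat beech strip with rounded edges, 100 mm long (its y), 22 mm wide (x), 14 mm thick, lying flat on the bench; origin under its centre. May be absent (None).
- tenon_c: Loose tenon: a flat beech strip with rounded edges, 75 mm long (its y), 18 mm wide (x), 14 mm thick, lying flat on the bench; origin under its centre. May be absent (None).
- tenon_d: Loose tenon: a flat beech strip with rounded edges, 75 mm long (its y), 18 mm wide (x), 14 mm thick, lying flat on the bench; origin under its centre. May be absent (None).
- offcut_oak: Oak block 45 x 120 x 32 mm on the bench, origin under its centre; not to be disturbed.
- stop_block: Wooden block 50 x 85 x 45 mm on the bench, origin under its centre; not to be disturbed.
Mind the look-alikes: they are no part of the job. Of the things shaped like the key, the steel one is meant.

How it is judged:
By the outcome, as a careful person would: the job done as asked, in the order asked, and still so for the second after the job is handed in, with the robot touching nothing.
Of tenon_a, tenon_b, tenon_c, tenon_d only 2 to 4 are there at a start; the rules pass over those that are not, and their reading is None.
At some moment in a run one of tenon_a, tenon_b, tenon_c, tenon_d may be knocked a few centimetres aside while the robot is not near it.
It also fails if it takes over 210 s, if anything falls off the work surface, if the arm or the gripper's body presses on something with over 40 N, if the wrist force passes 120 N, or if a joint passes its speed limit or range.

## Working session

There is one attempt and no reset: what is moved stays moved. The work goes in short steps, Python scripts to look and compute and a tool call to move; the robot and the scene stay as the last step left them, time stands still between calls to the robot, and variables do not carry over. Pictures are saved under pics/ and viewed, at most 14 in all, crops included, and the job is handed in when it is done.

Besides the shell and the picture viewer there is one more tool, called after "Call:" as name(argument=value, ...), one argument or row to a line, values as JSON. apply_moves: Moves the arm, as the interface text tells. Its arguments: {"type":"object","properties":{"commands":{"type":"string"},"force":{"type":"number"}},"required":["commands"]}

```bash
mkdir -p pics
cat > h.py <<'E'
import numpy as np, cv2, pickle
from cell import robot
def grab(n,save=None):
    f=robot.grab_frame(n)
    if save: cv2.imwrite('pics/'+save,f['img'])
    pickle.dump(f,open(n+'.pkl','wb')); return f
def ray(f,u,v,z):
    R=np.array(f['R']);t=np.array(f['t'])
    c=-R.T@t; d=R.T@np.array([(u-f['cx'])/f['fx'],(v-f['cy'])/f['fy'],1.])
    return c+d*(z-c[2])/d[2]
def cloud(f):
    v,u=np.mgrid[:480,:640]; Z=f['range_z'].astype(float)
    P=np.stack([(u-f['cx'])/f['fx']*Z,(v-f['cy'])/f['fy']*Z,Z],-1)
    W=(P-np.array(f['t']))@np.array(f['R']); W[Z==0]=np.nan
    return W
def proj(f,X):
    p=np.array(f['R'])@np.array(X,float)+np.array(f['t']); return p[0]/p[2]*f['fx']+f['cx'],p[1]/p[2]*f['fy']+f['cy']
E
python3 - <<'E'
from h import *
s=robot.get_state(); print(s)
for n in('scene','top'):
    f=grab(n,n+'0.png'); print(n,f['fx'],f['cx'],f['cy'],-np.array(f['R']).T@f['t'],np.array(f['R']).round(3).tolist())
E
```

```text
{'time_s': 0.0, 'joints': array([ 1.01287845e+00,  1.59017916e-01,  1.59821226e+00,  1.34274751e-06,
        1.38619651e+00, -2.10104332e-01]), 'dq': array([ 0.00173487, -0.00061878,  0.00066832,  0.00049369, -0.00079561,
       -0.00041596]), 'effort': array([-3.81503905e-04, -3.85546267e+01, -3.22122753e+01,  7.03644147e-02,
        3.73459153e-02, -1.26071654e-04]), 'position': array([195.67251313, 540.02586941, 213.64641519]), 'tcp_rot': array([ 1.73031554e-01,  9.84915854e-01, -8.49980537e-04, -3.44164350e-04]), 'wrist_force': array([-0.73755099,  0.49295147, -0.23207494]), 'wrist_torque': array([ 0.02902287, -0.004866  , -0.01705843]), 'finger_force': 0.0, 'gripper_width': 92.07958339574945}
scene 563.1693222662601 312.01328344248134 240.13001188120683 [  10.58173291 -777.28707613  690.12263478] [[0.762, -0.648, -0.007], [-0.354, -0.407, -0.842], [0.543, 0.644, -0.539]]
top 470.6910528124914 320.19335472135606 234.3254686786533 [ 418.98115549 -103.62309369 1061.30447545] [[-0.019, -0.999, -0.036], [-0.981, 0.026, -0.192], [0.193, 0.032, -0.981]]
```

View pics/scene0.png

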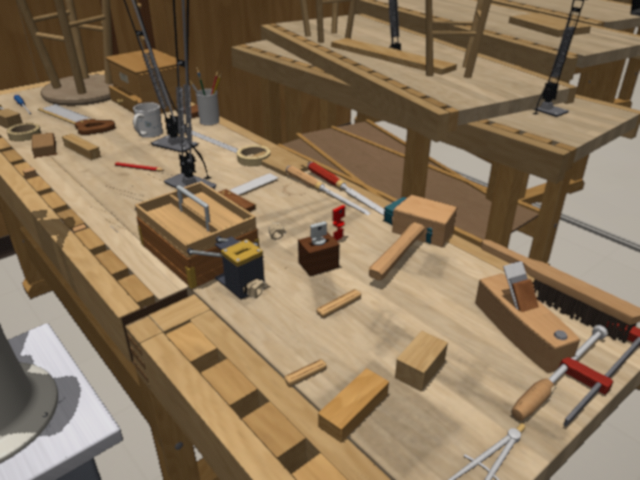

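View pics/top0.png

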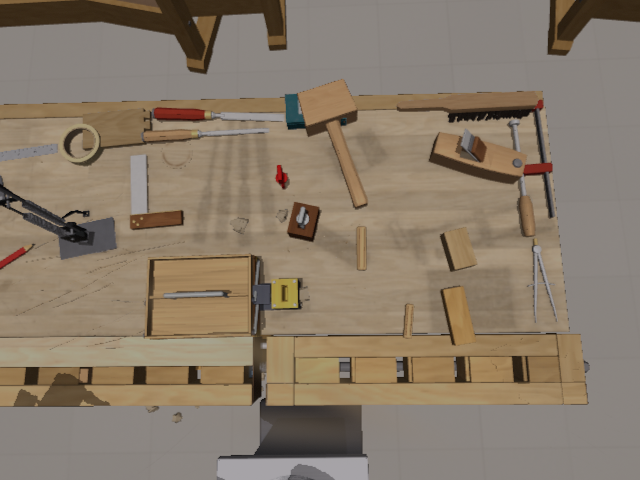

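The top view shows the steel key in its stand at (303,220). A red look-alike at (281,177) is the wrong colour. Two tenon-like strips lie at (362,248) and (408,320). The stop block is at (460,248) and the oak offcut at (458,315). The box is at (202,295) and the lock at (285,294). I'll check an enlarged crop and measure from it.

Run:
```python
from h import *
f=pickle.load(open('top.pkl','rb')); s=pickle.load(open('scene.pkl','rb'))
cv2.imwrite('pics/crop1.png',np.vstack([cv2.resize(f['img'][150:350,130:490],(800,444),interpolation=cv2.INTER_CUBIC)]))
W=cloud(f)
med=lambda m:np.nanmedian(W[m],axis=0)
def rect(mask,z,name):
    n,l,st,c=cv2.connectedComponentsWithStats(mask.astype(np.uint8))
    for i in range(1,n):
        if st[i,4]<25: continue
        v,u=np.where(l==i)
        P=np.array([ray(f,a,b,z)[:2] for a,b in zip(u,v)],np.float32)
        r=cv2.minAreaRect(P); zz=np.nanmedian(W[l==i][:,2])
        print(name,'px',c[i].round(),'n',st[i,4],'xy',np.round(r[0],1),'wh',np.round(r[1],1),'ang',round(r[2],1),'z',zz.round(1))
z=W[...,2]; 
roi=np.zeros(z.shape,bool); roi[150:332,100:520]=1
print('bench',[np.nanmedian(z[a:b,c:d]).round(1) for a,b,c,d in[(270,320,330,390),(160,200,200,260),(180,230,400,430)]])
rect(roi&(z>7)&(z<22),14,'low')
rect(roi&(z>25)&(z<38),32,'oak')
rect(roi&(z>39)&(z<50),45,'stop')
rect(roi&(z>53)&(z<66),60,'stand')
rect(roi&(z>82)&(z<97),90,'lock')
rect(roi&(z>98)&(z<112),104,'key/traytop')
rect(roi&(z>125)&(z<145),137,'handle')
rect(roi&(z>70),90,'all70')
```

```text
bench [np.float64(0.1), np.float64(0.5), np.float64(-0.0)]
low px [147. 201.] n 1667 xy [742.6 315.1] wh [181.4 125.7] ang 4.4 z 12.4
low px [471. 172.] n 226 xy [ 763.7 -421. ] wh [200.8  15. ] ang 70.6 z 13.8
low px [284. 215.] n 62 xy [671.5  16.8] wh [23.  30.5] ang 89.7 z 19.8
low px [107. 234.] n 491 xy [639.8 419.9] wh [78.3 37.2] ang 4.1 z 12.9
low px [361. 248.] n 433 xy [ 593.  -162.4] wh [20.3 98.2] ang 88.0 z 13.7
low px [446. 254.] n 67 xy [ 575.6 -350.1] wh [83.7  4.5] ang 13.0 z 14.4
low px [445. 310.] n 62 xy [ 449.4 -340. ] wh [89.5  4.1] ang 8.2 z 14.2
low px [259. 312.] n 25 xy [450.9  67.4] wh [41.4  2.2] ang 0.3 z 13.7
low px [268. 307.] n 30 xy [465.1  49. ] wh [12.  26.7] ang 3.5 z 8.4
low px [409. 318.] n 235 xy [ 435.6 -258.9] wh [18.4 59.7] ang 82.6 z 13.4
oak px [472. 169.] n 207 xy [ 762.6 -419.8] wh [198.8  11.9] ang 71.4 z 32.1
oak px [359. 205.] n 28 xy [ 686.2 -158.3] wh [34.9 15.5] ang 72.9 z 32.2
oak px [239. 224.] n 175 xy [650.7 114.5] wh [37.4 31.5] ang 74.3 z 31.6
oak px [448. 252.] n 60 xy [ 574.9 -350.1] wh [83.5  4.9] ang 13.6 z 30.8
oak px [3
[... 2122 characters left out ...]
 z 83.1
lock px [221. 327.] n 27 xy [425.  135.2] wh [21.8 13.7] ang 78.0 z 82.8
key/traytop px [301. 215.] n 85 xy [649.9 -34.3] wh [10.7 35.6] ang 78.2 z 103.5
key/traytop px [197. 282.] n 885 xy [491.5 177.7] wh [157.5 218.7] ang 0.6 z 104.8
handle px [194. 294.] n 297 xy [487.  178.5] wh [ 10.6 121.5] ang 0.8 z 141.7
all70 px [476. 153.] n 117 xy [ 776.4 -408.1] wh [36.2 20.4] ang 88.1 z 84.1
all70 px [279. 173.] n 83 xy [748.1  13.2] wh [10.9 36.5] ang 89.9 z 83.7
all70 px [302. 216.] n 108 xy [651.2 -33.8] wh [13. 40.] ang 75.5 z 102.7
all70 px [203. 294.] n 8646 xy [494.8 163.7] wh [261.3 158.5] ang 88.9 z 81.6
all70 px [285. 293.] n 745 xy [488.3   2.7] wh [54.  59.9] ang 89.4 z 90.2
```

View pics/crop1.png

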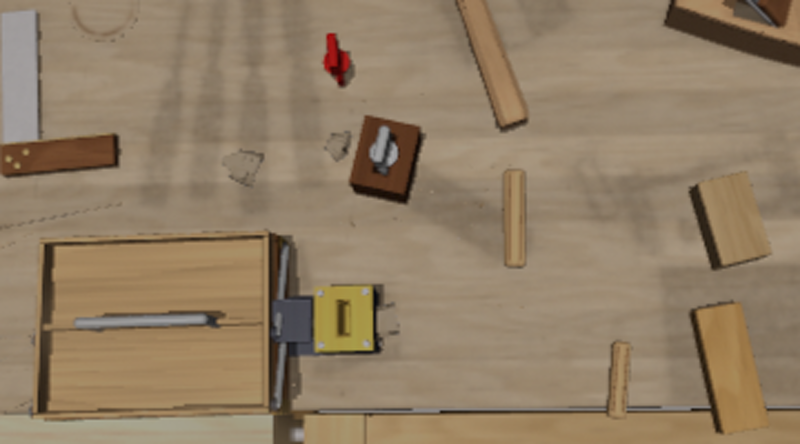

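The crop confirms the steel key in the dark stand (about (383,148) in the crop) and the red look-alike at (336,60). Only two tenons are present, at (513,218) and (619,378).

```bash
cat >> h.py <<'E'
def yaw(): 
    from scipy.spatial.transform import Rotation as Ro
    M=Ro.from_quat(robot.get_state()['tcp_rot']).as_matrix(); return np.degrees(np.arctan2(M[1,0],M[0,0])),M
def plan(x,y,z,yw=None):
    s=robot.get_state(); a,M=yaw(); d=np.array([x,y,z])-s['position']
    print('t',round(s['time_s'],2),'pos',s['position'].round(1),'yaw',round(a,2),'shift cm',(M.T@d/10).round(2),'turn',None if yw is None else round(a-yw,2),'j6',s['joints'][5].round(2))
def strips(f,x0=330,x1=440,y0=225,y1=345):
    z=cloud(f)[...,2]; m=np.zeros(z.shape,np.uint8); m[y0:y1,x0:x1]=1
    n,l,st,c=cv2.connectedComponentsWithStats(((z>7)&(z<22)&(m>0)).astype(np.uint8))
    for i in range(1,n):
        if st[i,4]<60: continue
        v,u=np.where(l==i); P=np.array([ray(f,a,b,14)[:2] for a,b in zip(u,v)],np.float32); r=cv2.minAreaRect(P)
        p=cv2.boxPoints(r); e=[p[1]-p[0],p[2]-p[1]]; e=max(e,key=np.linalg.norm)
        print('strip px',c[i].round(),'xy',np.round(r[0],1),'wh',np.round(r[1],1),'long dir',np.degrees(np.arctan2(e[1],e[0])).round(1)%180)
E
python3 - <<'E'
from h import *
f=pickle.load(open('top.pkl','rb')); s=pickle.load(open('scene.pkl','rb'))
strips(f)
for n,g in(('top',f),('scene',s)):
    W=cloud(g); hsv=cv2.cvtColor(g['img'],cv2.COLOR_BGR2HSV)
    near=(abs(W[...,0]-488.5)<40)&(abs(W[...,1]-2.7)<40)
    br=near&(W[...,2]>80)&(hsv[...,1]>130)&(hsv[...,2]>90)&(hsv[...,0]>18)&(hsv[...,0]<35)
    v,u=np.where(br); P=np.array([ray(g,a,b,90)[:2] for a,b in zip(u,v)],np.float32); hull=cv2.convexHull(np.stack([u,v],1).astype(np.int32))
    print(n,'brass',cv2.minAreaRect(P))
    h=np.zeros((480,640),np.uint8); cv2.fillConvexPoly(h,hull,1); h=cv2.erode(h,np.ones((5,5)))
    d=(h>0)&(hsv[...,2]<120)
    v,u=np.where(d); P=np.array([ray(g,a,b,90)[:2] for a,b in zip(u,v)],np.float32); print(n,'slot',cv2.minAreaRect(P),len(u))
plan(650.2,-34.1,213.6,-13)
E
```

```text
strip px [361. 248.] xy [ 593.  -162.4] wh [20.3 98.2] long dir 178.0
strip px [408. 321.] xy [ 428.6 -258. ] wh [18.4 73.8] long dir 172.6
top brass ((488.4346618652344, 3.689350128173828), (51.9360237121582, 59.58023452758789), 89.43427276611328)
top slot ((490.2104187011719, 4.561684608459473), (8.292813301086426, 30.88723373413086), 89.69329071044922) 53
scene brass ((487.459228515625, -1.2432537078857422), (63.16075134277344, 56.97209930419922), 0.2377871870994568)
scene slot ((487.3582458496094, -0.5120134353637695), (23.615615844726562, 5.461358070373535), 4.039514541625977) 23
t 0.1 pos [195.7 540.1 213.7] yaw 160.07 shift cm [-6.230e+01 -3.849e+01  5.000e-02] turn 173.07 j6 -0.21
```

Call:
apply_moves(
  commands="-4 -2.5 0 0 -1;-5.2 -3.2 0 0 -1;-5.2 -3.2 0 0 -1;-5.2 -3.2 0 0 -1;-5.2 -3.2 0 0 -1;-5.2 -3.2 0 0 -1;-5.2 -3.2 0 0 -1;-5.2 -3.2 0 0 -1;-5.2 -3.2 0 0 -1;-5.2 -3.2 0 0 -1",
  force=30,
)

```text
time_s: 1.35
position: [567.6, 71.4, 214.2]
tcp_rot: [0.173, 0.985, 0.0, -0.0]
wrist_force: [0.3, 0.4, 0.4]
gripper_width: 91.8
finger_force: 0.0
```

Call:
apply_moves(
  commands="-5.2 -3.2 0 0 -1;-5 -3 0 0 -1;0 0 0 10 -1;0 0 0 10 -1;0 0 0 10 -1;0 0 0 10 -1;0 0 0 10 -1;0 0 0 10 -1;0 0 0 10 -1;0 0 0 10 -1",
)

```text
time_s: 2.6
position: [641.3, -19.8, 213.9]
tcp_rot: [0.767, 0.641, -0.0, -0.001]
wrist_force: [0.6, 0.6, 0.2]
gripper_width: 92.0
finger_force: 0.0
```

Call:
apply_moves(
  commands="0 0 0 10 -1;0 0 0 10 -1;0 0 0 10 -1;0 0 0 10 -1;0 0 0 10 -1;0 0 0 10 -1;0 0 0 10 -1;0 0 0 10 -1;0 0 0 10 -1;0 0 0 3 -1",
)

```text
time_s: 3.85
position: [641.3, -19.8, 213.9]
tcp_rot: [0.993, -0.114, -0.001, -0.0]
wrist_force: [0.5, 1.1, 0.1]
gripper_width: 92.1
finger_force: 0.0
```

```bash
python3 -c "
from h import *
plan(650.2,-34.1,70,-12.7)"
```

```text
t 3.85 pos [641.3 -19.8 213.9] yaw -13.08 shift cm [ 1.21  1.19 14.39] turn -0.38 j6 1.58
```

Call:
apply_moves(
  commands="1.2 1.2 0 0 -1;0 0 2 0 -1;0 0 2 0 -1;0 0 2 0 -1;0 0 2 0 -1;0 0 2 0 -1;0 0 2 0 -1;0 0 2 0 -1;0 0 0.4 0 -1;0 0 0 0 -1",
)

```text
time_s: 5.1
position: [650.8, -34.3, 70.6]
tcp_rot: [0.994, -0.113, 0.0, 0.0]
wrist_force: [0.8, -0.6, 0.4]
gripper_width: 92.2
finger_force: 0.0
```

Call:
apply_moves(
  commands="0 0 0 0 1;0 0 0 0 1;0 0 0 0 1;0 0 0 0 1;0 0 0 0 1;0 0 0 0 1;0 0 0 0 1;0 0 0 0 1;0 0 0 0 1;0 0 0 0 1",
  force=30,
)

```text
time_s: 6.35
position: [650.6, -34.2, 70.6]
tcp_rot: [0.994, -0.113, -0.0, -0.0]
wrist_force: [-0.0, 0.0, -1.2]
gripper_width: 10.1
finger_force: 30.0
```

```bash
python3 -c "
from h import *
plan(650.2,-34.1,70,-12.7)
grab('scene','g1.png')
im=cv2.imread('pics/g1.png')[160:320,220:420]; cv2.imwrite('pics/g1c.png',cv2.resize(im,None,fx=3,fy=3,interpolation=cv2.INTER_CUBIC))"
```

```text
t 6.35 pos [650.6 -34.2  70.6] yaw -12.92 shift cm [-0.05 -0.    0.06] turn -0.22 j6 1.56
```

View pics/g1c.png

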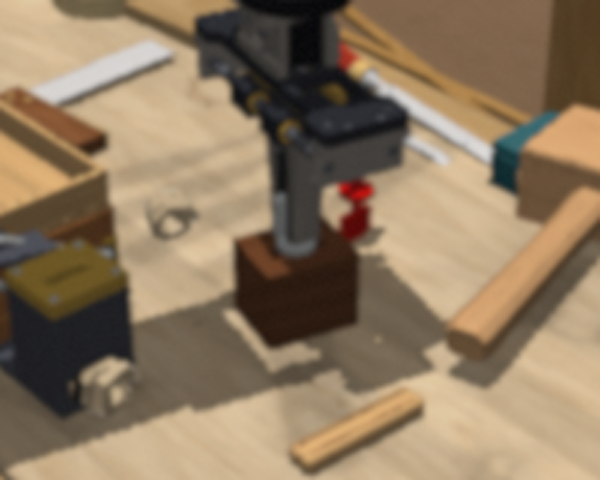

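```bash
cat > m.py <<'E'
from h import *
import os
for n in('top0','scene0'):
    g=pickle.load(open(n[:-1]+('0.pkl' if os.path.exists(n+'.pkl') else '.pkl'),'rb'))
E
python3 - <<'E'
from h import *
t=pickle.load(open('top.pkl','rb'))
import cv2
s=pickle.load(open('scene.pkl','rb')); s['img']=cv2.imread('pics/scene0.png')  # initial picture, same calibration
def top(g,c,z,lo,hi,half,n):
    hsv=cv2.cvtColor(g['img'],cv2.COLOR_BGR2HSV); u0,v0=proj(g,(c[0],c[1],z))
    m=cv2.inRange(hsv,lo,hi); k=np.zeros_like(m); h=int(half); k[int(v0)-h:int(v0)+h,int(u0)-h:int(u0)+h]=255; m&=k
    v,u=np.where(m>0); P=np.array([ray(g,a,b,z)[:2] for a,b in zip(u,v)],np.float32)
    P=P[(abs(P-np.array(c))<45).all(1)]
    print(n,len(P),cv2.minAreaRect(P))
for x in((650,-34),(488,3)): 
    u,v=proj(s,(x[0],x[1],60 if x[0]>600 else 90)); print(u,v,cv2.cvtColor(s['img'],cv2.COLOR_BGR2HSV)[int(v)-1:int(v)+10:5,int(u)-12:int(u)+13:6].tolist())
# stand front-bottom corners and lock bottom corners in scene, by lateral projections: print expected stand/lock corners
R=lambda a:np.array([[np.cos(a),-np.sin(a)],[np.sin(a),np.cos(a)]])
im=s['img'].copy()
big=cv2.resize(im[200:320,200:360],None,fx=5,fy=5,interpolation=cv2.INTER_CUBIC)
def poly(c,w,h,a,z,col):
    p=[proj(s,(*(np.array(c)+R(np.radians(a))@q),z)) for q in np.array([[w,h],[w,-h],[-w,-h],[-w,h]])/2]
    cv2.polylines(big,[np.int32([((x-200)*5+2,(y-200)*5+2) for x,y in p])],True,col,1)
poly((650.5,-34),70,56,-13,60,(0,255,0)); poly((488.5,2.7),60,54,.6,90,(255,0,255)); poly((488.5,2.7),31,10,.6,90,(255,0,255)); poly((490,178),11,11,.6,90,(0,0,255))
cv2.imwrite('pics/ov.png',big)
E
```

```text
316.77862066733087 241.0623767998405 [[[12, 165, 96], [11, 145, 95], [75, 5, 99], [75, 4, 144], [11, 169, 68]], [[11, 164, 98], [12, 167, 75], [11, 90, 88], [10, 130, 90], [12, 165, 99]], [[11, 162, 44], [12, 163, 100], [11, 161, 84], [11, 160, 51], [12, 163, 39]]]
240.5447499104124 249.9615036618511 [[[21, 156, 177], [21, 170, 192], [21, 170, 180], [21, 174, 132], [21, 170, 191]], [[21, 170, 190], [21, 172, 156], [21, 169, 134], [21, 169, 193], [21, 170, 189]], [[21, 156, 80], [21, 169, 190], [21, 157, 187], [21, 172, 142], [21, 161, 73]]]
```

View pics/ov.png

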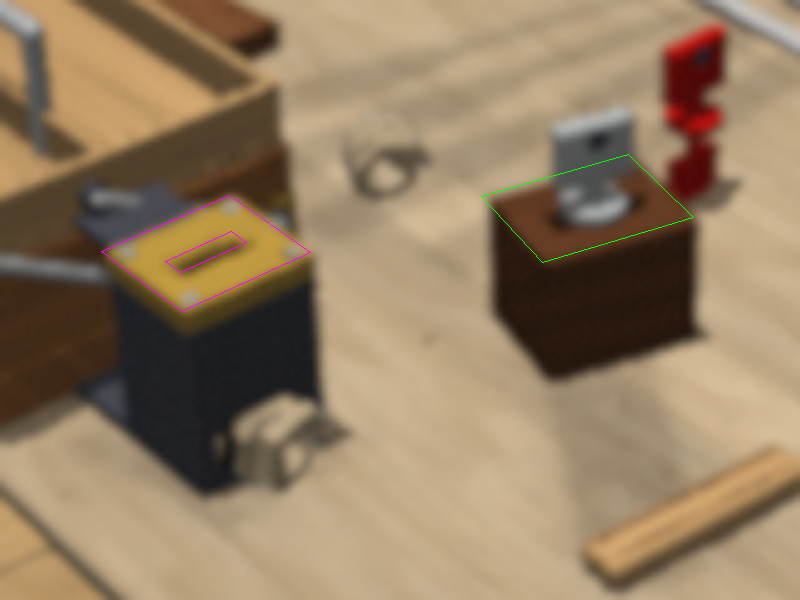

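The scene overlay shows the top-camera lock pose (slot near (210,250) in the crop) and the stand pose sharing the same ~1.5 px offset. Relative positions therefore agree to under 1 mm. I'll lift the key and carry it to the lock.

Call:
apply_moves(
  commands="0 0 -1 0 1;0 0 -2 0 1;0 0 -2 0 1;0 0 -2 0 1;0 0 -2.5 0 1;0 0 0 -6.8 1;0 0 0 -6.7 1;-4 -1 0 0 1;-4 -1 0 0 1;-4 -1 0 0 1",
)

```text
time_s: 7.65
position: [529.5, -5.3, 166.8]
tcp_rot: [1.0, 0.005, 0.001, 0.0]
wrist_force: [-1.0, 0.7, -0.7]
gripper_width: 9.4
finger_force: 30.0
```

Call:
apply_moves(
  commands="-4 -0.9 0 0 1;0 0 0 0 1;0 0 0 0 1;0 0 0 0 1;0 0 0 0 1;0 0 0 0 1;0 0 0 0 1;0 0 0 0 1;0 0 0 0 1;0 0 0 0 1",
)

```text
time_s: 8.9
position: [490.3, 3.1, 165.6]
tcp_rot: [1.0, 0.005, 0.0, 0.0]
wrist_force: [0.3, -0.4, -0.2]
gripper_width: 10.0
finger_force: 30.0
```

```bash
python3 -c "
from h import *
plan(489.2,2.9,145,0.6)
f=grab('scene','g2.png')
print(proj(f,(489.2,2.9,90)))
im=cv2.imread('pics/g2.png')[150:290,170:340]; cv2.imwrite('pics/g2c.png',cv2.resize(im,None,fx=4,fy=4,interpolation=cv2.INTER_CUBIC))"
```

```text
t 8.9 pos [490.3   3.1 165.6] yaw 0.57 shift cm [-0.11  0.02  2.06] turn -0.03 j6 1.32
(np.float64(241.091071168326), np.float64(249.75701070514512))
```

View pics/g2c.png

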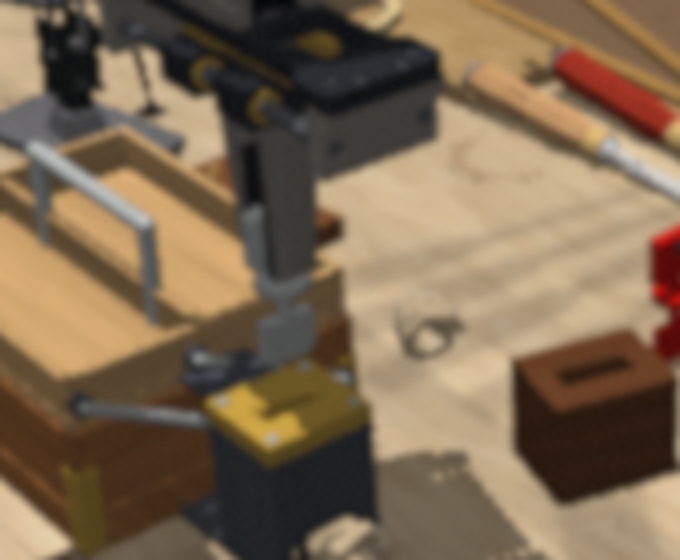

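The key is held upright over the slot (crop (285,330), slot (290,397)). I'll lower it.

Call:
apply_moves(
  commands="-0.1 0 0 0 1;0 0 1 0 1;0 0 1 0 1;0 0 0.4 0 1;0 0 0.3 0 1;0 0 0.3 0 1;0 0 0.3 0 1;0 0 0 0 1;0 0 0 0 1;0 0 0 0 1",
)

```text
time_s: 10.2
position: [489.4, 3.1, 132.8]
tcp_rot: [1.0, 0.005, 0.0, 0.0]
wrist_force: [-0.5, 0.3, -1.2]
gripper_width: 9.8
finger_force: 30.0
```

```bash
python3 -c "
from h import *
s=robot.get_state();print(s['wrist_force'],s['wrist_torque'],s['gripper_width']);plan(489.2,2.9,100,0.6)"
```

```text
[-0.47800984  0.30841441 -1.16519862] [0.00018832 0.17142062 0.02084873] 9.805720452171196
t 10.2 pos [489.4   3.1 132.8] yaw 0.57 shift cm [-0.02  0.02  3.28] turn -0.03 j6 1.32
```

Inside the slot without contact force. I'll continue down.

Call:
apply_moves(
  commands="0 0 0.5 0 1;0 0 0.5 0 1;0 0 0.5 0 1;0 0 0.5 0 1;0 0 0.4 0 1;0 0 0.4 0 1;0 0 0.2 0 1;0 0 0.1 0 1;0 0 0.1 0 1;0 0 0 0 1",
)

```text
time_s: 11.45
position: [489.3, 3.1, 100.6]
tcp_rot: [1.0, 0.005, 0.0, 0.0]
wrist_force: [-0.3, -0.5, -0.1]
gripper_width: 10.1
finger_force: 30.0
```

Call:
apply_moves(
  commands="0 0 0.1 0 1;0 0 0.1 0 1;0 0 0.1 0 1;0 0 0 0 1;0 0 0 0 1;0 0 0 0 1;0 0 0 0 1;0 0 0 0 1;0 0 0 0 1;0 0 0 0 1",
)

```text
time_s: 12.7
position: [489.6, 3.1, 100.4]
tcp_rot: [1.0, 0.005, -0.0, 0.0]
wrist_force: [-9.6, 1.5, 20.0]
gripper_width: 9.9
finger_force: 30.0
```

Call:
apply_moves(
  commands="0 0 -0.2 0 1;0 0 0 -8 1;0 0 0 -8 1;0 0 0 -8 1;0 0 0 -8 1;0 0 0 -8 1;0 0 0 -8 1;0 0 0 -8 1;0 0 0 -8 1;0 0 0 0 1",
)

```text
time_s: 13.95
position: [489.4, 4.3, 100.5]
tcp_rot: [0.845, 0.535, 0.001, -0.001]
wrist_force: [-3.0, 4.6, 7.1]
gripper_width: 10.0
finger_force: 30.0
```

Call:
apply_moves(
  commands="0 0 0 -4 1;0 0 0 -4 1;0 0 0 -3 1;0 0 0 -2 1;0 0 0 0 1;0 0 0 0 1;0 0 0 0 1;0 0 0 0 1;0 0 0 0 1;0 0 0 0 1",
)

```text
time_s: 15.2
position: [489.1, 4.3, 100.5]
tcp_rot: [0.78, 0.626, 0.0, -0.001]
wrist_force: [-4.1, 5.0, 8.7]
gripper_width: 9.6
finger_force: 30.0
```

```bash
python3 -c "
from h import *
s=robot.get_state();print(s['wrist_force'],s['wrist_torque'],s['gripper_width']);plan(489.2,2.9,100,0.6)"
```

```text
[-4.08160171  5.00971999  8.71911859] [ 0.88227476  0.85540358 -0.05076785] 9.5559362699025
t 15.2 pos [489.1   4.3 100.5] yaw 77.56 shift cm [-0.13  0.04  0.05] turn 76.96 j6 -0.02
```

Call:
apply_moves(
  commands="0 0 0 -2 1;0 0 0 -2 1;0 0 0 -2 1;0 0 0 0 1;0 0 0 0 1;0 0 0 0 1;0 0 0 0 1;0 0 0 0 1;0 0 0 0 1;0 0 0 0 1",
)

```text
time_s: 16.45
position: [489.2, 4.2, 100.5]
tcp_rot: [0.746, 0.666, 0.001, -0.001]
wrist_force: [-3.9, 3.2, 8.0]
gripper_width: 10.5
finger_force: 30.7
```

```bash
python3 -c "
from h import *
s=robot.get_state();print(s['wrist_force'],s['wrist_torque'],s['gripper_width']);plan(489.2,2.9,100,0.6)"
```

```text
[-3.92316261  3.19670992  8.02215996] [ 0.76091419  0.87959338 -0.63084594] 10.471728265031832
t 16.45 pos [489.2   4.2 100.5] yaw 83.47 shift cm [-0.13  0.02  0.05] turn 82.87 j6 -0.13
```

Call:
apply_moves(
  commands="0 0 0 2 1;0 0 0 2 1;0 0 0 0 1;0 0 0 0 0;0 0 0 0 0;0 0 0 0 0;0 0 0 0 0;0 0 0 0 0;0 0 -1 0 0;0 0 -2 0 0",
)

```text
time_s: 17.7
position: [488.7, 3.2, 129.8]
tcp_rot: [0.768, 0.64, -0.0, -0.001]
wrist_force: [-0.5, -0.4, 0.0]
gripper_width: 46.0
finger_force: 0.0
```

Call:
apply_moves(
  commands="0 0 -3 0 0;0 0 -3 0 0;0 0 -2 0 0;0 0 0 0 0;0 0 0 0 0;0 0 0 0 0;0 0 0 0 0;0 0 0 0 0;0 0 0 0 0;0 0 0 0 0",
)

```text
time_s: 18.95
position: [489.3, 3.1, 209.6]
tcp_rot: [0.768, 0.64, -0.0, -0.0]
wrist_force: [-0.1, 0.8, 0.4]
gripper_width: 46.1
finger_force: 0.0
```

```bash
python3 -c "
from h import *
plan(486.8,178,210,90.6)
f=grab('scene','g3.png'); strips(grab('top'))
W=cloud(f);m=(W[...,2]>131)&(W[...,2]<150)&(abs(W[...,0]-487)<40)&(abs(W[...,1]-178)<80);v,u=np.where(m);print('scene handle',np.nanmean(W[m],0))
im=cv2.imread('pics/g3.png')[150:290,170:340]; cv2.imwrite('pics/g3c.png',cv2.resize(im,None,fx=4,fy=4,interpolation=cv2.INTER_CUBIC))"
```

```text
t 18.95 pos [489.3   3.1 209.6] yaw 79.58 shift cm [17.15 -3.41 -0.04] turn -11.02 j6 -0.06
strip px [361. 248.] xy [ 593.  -162.4] wh [20.3 98.2] long dir 178.0
strip px [408. 321.] xy [ 428.6 -258.2] wh [18.2 73.8] long dir 172.8
scene handle [486.79467308 168.98117394 138.32894749]
```

View pics/g3c.png

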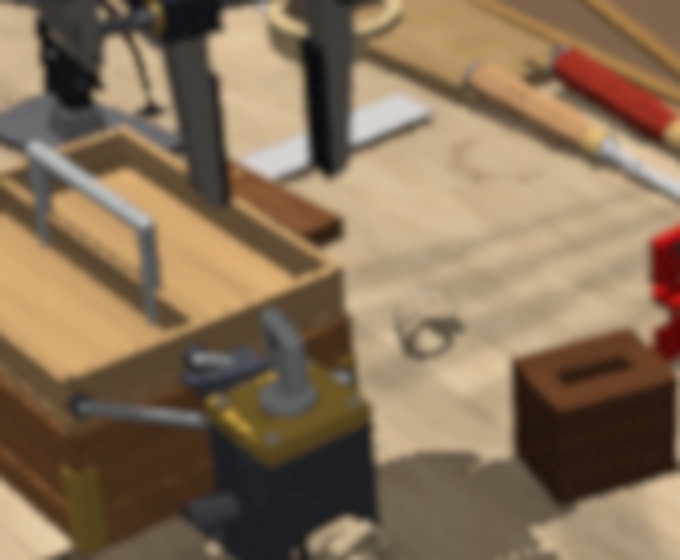

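The key stands turned in the lock (crop (285,360)), and the strips have not moved. Next is the tray handle.

Call:
apply_moves(
  commands="0 0 0 -5.5 0;0 0 0 -5.5 0;4 0 0 0 0;5 0 0 0 0;5 0 0 0 0;3.5 -0.1 0 0 0;0 0 2 0 0;0 0 3 0 0;0 0 3 0 0;0 0 1.2 0 0",
)

```text
time_s: 20.3
position: [485.3, 178.0, 115.8]
tcp_rot: [0.704, 0.711, -0.001, -0.001]
wrist_force: [-0.3, 1.0, -1.1]
gripper_width: 46.0
finger_force: 0.0
```

Call:
apply_moves(
  commands="0 0 0 0 0;0 0 0 0 0;0 0 0 0 1;0 0 0 0 1;0 0 0 0 1;0 0 0 0 1;0 0 0 0 1;0 0 0 0 1;0 0 0 0 1;0 0 0 0 1",
  force=25,
)

```text
time_s: 21.55
position: [487.0, 178.1, 117.8]
tcp_rot: [0.704, 0.711, 0.0, 0.0]
wrist_force: [3.3, 0.1, -1.7]
gripper_width: 8.9
finger_force: 25.0
```

```bash
python3 -c "
from h import *
plan(486.8,178,118,90.6); s=robot.get_state(); print(s['wrist_force'])
q=np.radians(np.r_[150:39:-10, 40]); P=100*np.stack([np.cos(q),np.sin(q)],1); print((np.diff(P,axis=0)/10).round(2).tolist())"
```

```text
t 21.55 pos [487.  178.1 117.8] yaw 90.57 shift cm [-0.01 -0.02 -0.02] turn -0.03 j6 0.11
[ 3.26560837  0.0930012  -1.65753831]
[[1.0, 1.43], [1.23, 1.23], [1.43, 1.0], [1.58, 0.74], [1.68, 0.45], [1.74, 0.15], [1.74, -0.15], [1.68, -0.45], [1.58, -0.74], [1.43, -1.0], [1.23, -1.23], [0.0, 0.0]]
```

Call:
apply_moves(
  commands="0 0.45 -0.7 0 1;0 0.55 -0.73 0 1;0 0.6 -0.63 0 1;0 0.63 -0.6 0 1;0 0.7 -0.52 0 1;0 0.73 -0.48 0 1;0 1.58 -0.74 0 1;0 1.68 -0.45 0 1;0 1.74 -0.15 0 1;0 0 0 0 1",
)

```text
time_s: 22.8
position: [573.9, 179.0, 167.9]
tcp_rot: [0.704, 0.711, 0.0, 0.0]
wrist_force: [0.8, -0.7, -5.5]
gripper_width: 9.3
finger_force: 25.0
```

Call:
apply_moves(
  commands="0 1.74 0.15 0 1;0 1.68 0.45 0 1;0 0.8 0.35 0 1;0 0.78 0.39 0 1;0 0.73 0.48 0 1;0 0.7 0.52 0 1;0 0.63 0.6 0 1;0 0.6 0.63 0 1;0 0 0 0 1;0 0 0 0 1",
)

```text
time_s: 24.05
position: [650.2, 179.7, 132.0]
tcp_rot: [0.704, 0.711, 0.0, 0.0]
wrist_force: [1.3, -0.5, -0.6]
gripper_width: 9.1
finger_force: 25.0
```

```bash
python3 -c "
from h import *
plan(649.8,179.5,132,90.6); s=robot.get_state(); print(s['wrist_force'],s['gripper_width'])"
```

```text
t 24.05 pos [650.2 179.7 132. ] yaw 90.57 shift cm [-0.02 -0.04  0.  ] turn -0.03 j6 0.08
[ 1.29412499 -0.47424612 -0.56909844] 9.12142715184335
```

Call:
apply_moves(
  commands="0 0 0 0 0;0 0 0 0 0;0 0 0 0 0;0 0 0 0 0;0 0 -2 0 0;0 0 -3 0 0;0 0 -3 0 0;-2.5 -0.5 0 0 0;-4.9 -0.85 0 0 0;-4.9 -0.85 0 0 0",
)

```text
time_s: 25.3
position: [627.5, 53.9, 210.8]
tcp_rot: [0.704, 0.711, -0.001, -0.0]
wrist_force: [0.3, 0.4, 1.1]
gripper_width: 46.0
finger_force: 0.0
```

Call:
apply_moves(
  commands="-4.9 -0.85 0 0 0;-4.9 -0.85 0 0 0;-4.9 -0.85 0 0 0;-4.9 -0.85 0 0 0;-2.2 -0.4 0 0 0;0 0 0 10 0;0 0 0 10 0;0 0 0 10 0;0 0 0 10 0;0 0 0 10 0",
)

```text
time_s: 26.55
position: [592.4, -161.5, 211.1]
tcp_rot: [0.939, 0.344, -0.0, -0.001]
wrist_force: [-0.2, -0.2, -0.6]
gripper_width: 46.1
finger_force: 0.0
```

Call:
apply_moves(
  commands="0 0 0 10 0;0 0 0 10 0;0 0 0 10 0;0 0 0 10 0;0 0 0 2.6 0;0 0 0 0 0;0 0 0 0 0;0 0 0 0 0;0 0 0 0 0;0 0 0 0 0",
)

```text
time_s: 27.8
position: [593.1, -161.8, 211.9]
tcp_rot: [1.0, -0.018, 0.0, -0.0]
wrist_force: [0.6, -0.2, 0.2]
gripper_width: 45.9
finger_force: 0.0
```

```bash
python3 -c "
from h import *
f=grab('scene','g4.png'); W=cloud(f); hz=(W[...,2]>7)&(W[...,2]<22)
for c in((593,-162),(428.6,-258)):
    m=hz&(np.hypot(W[...,0]-c[0],W[...,1]-c[1])<70); print(np.nanmean(W[m],0).round(1),m.sum())
plan(593,-162.4,22,-2)"
```

```text
[ 590.8 -167.5   11.6] 428
[ 401.6 -294.8   11.7] 389
t 27.85 pos [ 593.1 -161.9  211.9] yaw -2.02 shift cm [-1.000e-02  5.000e-02  1.899e+01] turn -0.02 j6 1.14
```

View pics/g4.png

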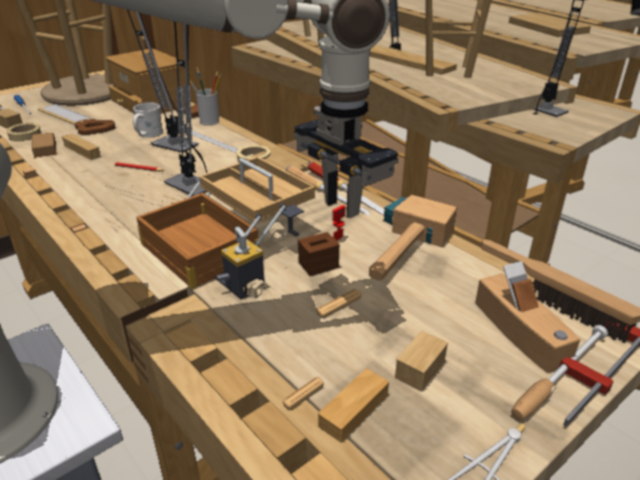

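The tray is open. Tenon 1 is in place at (340,304). Tenon 2 has been knocked to about (303,392), so I'll re-measure it later.

Call:
apply_moves(
  commands="0 0 3 0 0;0 0 5 0 0;0 0 5 0 0;0 0 4 0 0;0 0 2 0 0;0 0 1.2 0 0;0 0 0.5 0 0;0 0 0 0 0;0 0 0 0 0;0 0 0 0 0",
)

```text
time_s: 29.1
position: [593.7, -162.1, 5.8]
tcp_rot: [1.0, -0.018, 0.001, 0.0]
wrist_force: [-0.4, 0.4, 0.2]
gripper_width: 46.1
finger_force: 0.0
```

Call:
apply_moves(
  commands="0 0 0 0 1;0 0 0 0 1;0 0 0 0 1;0 0 0 0 1;0 0 0 0 1;0 0 0 0 1;0 0 0 0 1;0 0 0 0 1;0 0 0 0 1;0 0 -2 0 1",
  force=30,
)

```text
time_s: 30.35
position: [591.5, -161.1, 23.8]
tcp_rot: [1.0, -0.018, -0.002, -0.001]
wrist_force: [-1.3, 1.0, 0.2]
gripper_width: 21.7
finger_force: 30.0
```

Call:
apply_moves(
  commands="0 0 -3 0 1;0 0 -4 0 1;0 0 -4 0 1;0 0 -4 0 1;0 0 -3 0 1;0 0 0 -2.6 1;0 0 0 0 1;0 0 0 0 1;0 0 0 0 1;0 0 0 0 1",
)

```text
time_s: 31.6
position: [593.0, -161.8, 204.6]
tcp_rot: [1.0, 0.005, -0.0, -0.0]
wrist_force: [0.5, 0.5, 0.3]
gripper_width: 21.7
finger_force: 30.0
```

```bash
python3 -c "
from h import *
plan(484,205,45,0.6); strips(grab('top'),340,450,225,400)"
```

```text
t 31.6 pos [ 593.  -161.8  204.6] yaw 0.56 shift cm [-10.53 -36.78  15.97] turn -0.04 j6 1.1
strip px [424. 335.] xy [ 398.  -289.8] wh [72.6 18.4] long dir 1.7
```

Call:
apply_moves(
  commands="-0.7 -2.4 0 0 1;-1.3 -4.7 0 0 1;-1.3 -4.7 0 0 1;-1.3 -4.7 0 0 1;-1.3 -4.7 0 0 1;-1.3 -4.7 0 0 1;-1.3 -4.7 0 0 1;-1.3 -4.7 0 0 1;-0.7 -2.5 0 0 1;0 0 0 0 1",
)

```text
time_s: 32.9
position: [483.8, 216.4, 204.9]
tcp_rot: [1.0, 0.006, -0.0, -0.0]
wrist_force: [1.0, -0.6, -0.0]
gripper_width: 21.7
finger_force: 30.0
```

Call:
apply_moves(
  commands="0 0 3 0 1;0 0 4 0 1;0 0 4 0 1;0 0 3 0 1;0 0 1.5 0 1;0 0 1 0 1;0 0 0.5 0 1;0 0 0.2 0 1;0 0 0 0 1;0 0 0 0 1",
)

```text
time_s: 34.15
position: [484.8, 215.2, 33.5]
tcp_rot: [1.0, 0.005, 0.001, -0.0]
wrist_force: [-0.4, 0.1, -0.2]
gripper_width: 21.7
finger_force: 30.0
```

Call:
apply_moves(
  commands="0 0 0.15 0 1;0 0 0 0 1;0 0 0 0 1;0 0 0 0 0.3;0 0 0 0 0.3;0 0 0 0 0.3;0 0 -1 0 0.3;0 0 -3 0 0.3;0 0 -4 0 0;0 0 -4 0 0",
)

```text
time_s: 35.4
position: [484.3, 215.1, 153.3]
tcp_rot: [1.0, 0.005, 0.0, -0.0]
wrist_force: [0.5, 0.8, 0.1]
gripper_width: 45.8
finger_force: 0.0
```

Call:
apply_moves(
  commands="0 0 -4 0 0;-0.7 4 -1 0 0;-0.9 5 0 0 0;-0.9 5 0 0 0;-0.9 5 0 0 0;-0.9 5 0 0 0;-0.9 5 0 0 0;-0.9 5 0 0 0;-0.9 5 0 0 0;-0.9 5 0 0 0",
)

```text
time_s: 36.65
position: [409.4, -227.4, 202.3]
tcp_rot: [1.0, 0.005, 0.001, 0.0]
wrist_force: [1.8, 0.4, -0.5]
gripper_width: 46.3
finger_force: 0.0
```

```bash
python3 -c "
from h import *
plan(398,-289.8,5.5,1.7); f=grab('top','t5.png');strips(f,340,450,225,400)
W=cloud(f); m=(abs(W[...,0]-484)<75)&(abs(W[...,1]-178)<100)&(W[...,2]>32)&(W[...,2]<46);print(np.nanmean(W[m],0),m.sum())
cv2.imwrite('pics/t5c.png',cv2.resize(f['img'][150:350,130:490],(800,444),interpolation=cv2.INTER_CUBIC))"
```

```text
t 36.65 pos [ 409.4 -227.4  202.3] yaw 0.56 shift cm [-1.22  6.21 19.69] turn -1.14 j6 0.79
[482.26092966 213.87342258  38.82135402] 489
```

View pics/t5c.png

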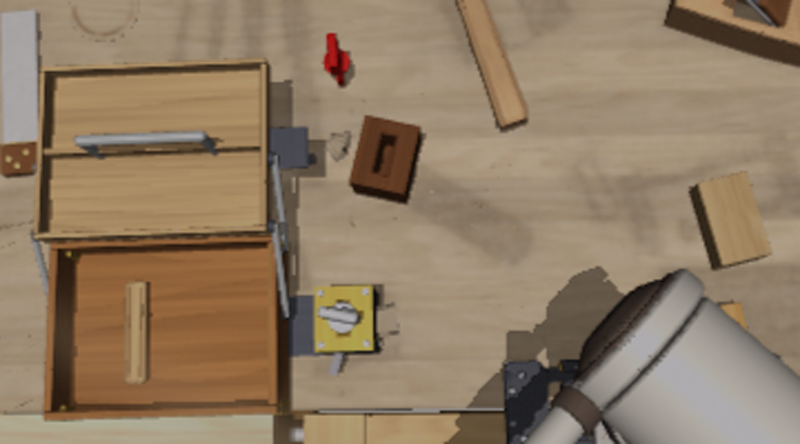

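Tenon 1 lies in the compartment at crop (137,330). Next is tenon 2, with a narrower opening because the oak block is close.

Call:
apply_moves(
  commands="-0.6 3.1 0 -1.1 0.35;-0.6 3.1 0 0 0.35;0 0 4 0 0.35;0 0 4 0 0.35;0 0 4 0 0.35;0 0 3 0 0.35;0 0 2 0 0.35;0 0 1.5 0 0.35;0 0 0.7 0 0.35;0 0 0.4 0 0.35",
)

```text
time_s: 37.95
position: [399.3, -288.2, 5.7]
tcp_rot: [1.0, 0.015, 0.0, 0.0]
wrist_force: [0.6, -0.3, -0.3]
gripper_width: 29.9
finger_force: 0.0
```

Call:
apply_moves(
  commands="0 0 0 0 0.35;0 0 0 0 0.35;0 0 0 0 1;0 0 0 0 1;0 0 0 0 1;0 0 0 0 1;0 0 0 0 1;0 0 0 0 1;0 0 0 0 1;0 0 -2 0 1",
)

```text
time_s: 39.2
position: [397.6, -286.3, 23.8]
tcp_rot: [1.0, 0.015, -0.001, -0.002]
wrist_force: [-0.1, -0.6, -0.7]
gripper_width: 17.3
finger_force: 30.0
```

Call:
apply_moves(
  commands="0 0 -4 0 1;0 0 -4 0 1;0 0 -4 0 1;0 0 -4 0 1;0 0 -2 0 1;0 -4 0 1.1 1;0 0 0 0 1;0 0 0 0 1;0 0 0 0 1;0 0 0 0 1",
)

```text
time_s: 40.45
position: [397.7, -248.4, 205.1]
tcp_rot: [1.0, 0.005, -0.0, -0.0]
wrist_force: [-0.5, 0.3, -0.0]
gripper_width: 17.4
finger_force: 30.0
```

```bash
python3 -c "
from h import *
plan(484,160,32,0.6)"
```

```text
t 40.45 pos [ 397.7 -248.4  205.1] yaw 0.54 shift cm [  9.02 -40.75  17.32] turn -0.06 j6 0.74
```

Call:
apply_moves(
  commands="0.5 -2.5 0 0 1;1.1 -5 0 0 1;1.1 -5 0 0 1;1.1 -5 0 0 1;1.1 -5 0 0 1;1.1 -5 0 0 1;1.1 -5 0 0 1;1.1 -5 0 0 1;0.9 -3.2 0 0 1;0 0 0 0 1",
)

```text
time_s: 41.7
position: [484.9, 161.3, 205.1]
tcp_rot: [1.0, 0.006, -0.0, -0.0]
wrist_force: [-0.0, -0.7, 0.3]
gripper_width: 17.6
finger_force: 30.0
```

Call:
apply_moves(
  commands="0 0 3 0 1;0 0 4 0 1;0 0 4 0 1;0 0 3 0 1;0 0 1.5 0 1;0 0 1 0 1;0 0 0.5 0 1;0 0 0.2 0 1;0 0 0.1 0 1;0 0 0 0 1",
)

```text
time_s: 42.95
position: [485.1, 160.0, 32.8]
tcp_rot: [1.0, 0.005, 0.0, -0.0]
wrist_force: [0.1, -0.1, 1.1]
gripper_width: 17.2
finger_force: 30.0
```

Release, rise, then turn to yaw 90 for the handle.

Call:
apply_moves(
  commands="0 0 0.05 0 1;0 0 0 0 1;0 0 0 0 0.4;0 0 0 0 0.4;0 0 0 0 0.4;0 0 -1 0 0.4;0 0 -3 0 0.4;0 0 -4 0 0;0 0 -5 0 0;0 0 -5 0 0",
)

```text
time_s: 44.2
position: [484.5, 159.9, 214.2]
tcp_rot: [1.0, 0.005, 0.0, -0.0]
wrist_force: [0.4, 0.2, -0.5]
gripper_width: 46.2
finger_force: 0.0
```

Call:
apply_moves(
  commands="0 0 0 -10 0;0 0 0 -10 0;0 0 0 -10 0;0 0 0 -10 0;0 0 0 -10 0;0 0 0 -10 0;0 0 0 -10 0;0 0 0 -10 0;0 0 0 -10 0;0 0 0 0 0",
)

```text
time_s: 45.45
position: [484.8, 160.0, 212.5]
tcp_rot: [0.704, 0.71, 0.0, 0.0]
wrist_force: [-0.6, -0.4, 0.3]
gripper_width: 45.8
finger_force: 0.0
```

```bash
python3 -c "
from h import *
plan(650,179.7,131.5,90.6); f=grab('scene','g6.png')
W=cloud(f); m=(abs(W[...,0]-484)<75)&(abs(W[...,1]-178)<100)&(W[...,2]>32)&(W[...,2]<46);print(np.nanmean(W[m],0),m.sum())
cv2.imwrite('pics/g6c.png',cv2.resize(f['img'][150:290,130:300],None,fx=4,fy=4,interpolation=cv2.INTER_CUBIC))"
```

```text
t 45.45 pos [484.8 160.  212.5] yaw 90.47 shift cm [ 1.84 16.53  8.12] turn -0.13 j6 0.07
[485.85479451 205.64814814  37.03253675] 597
```

View pics/g6c.png

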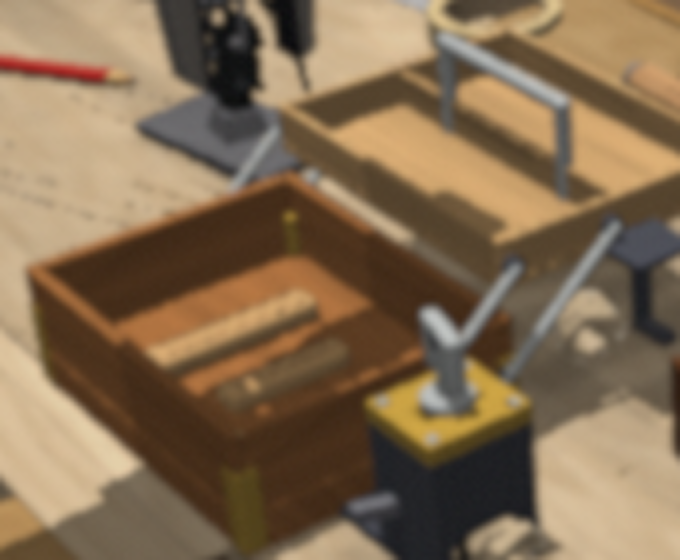

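Both tenons lie in the compartment, at (230,330) and (280,375) in the crop. Now I'll close the tray.

Call:
apply_moves(
  commands="0.3 2.5 0 0 0;0.5 5 0 0 0;0.5 5 0 0 0;0.5 4 0 0 0;0 0 0 -0.1 0;0 0 3 0 0;0 0 3 0 0;0 0 1.5 0 0;0 0 0.6 0 0;0 0 0 0 0",
)

```text
time_s: 46.75
position: [649.7, 179.7, 131.7]
tcp_rot: [0.703, 0.711, 0.0, 0.0]
wrist_force: [1.1, 0.2, 0.8]
gripper_width: 45.6
finger_force: 0.0
```

Call:
apply_moves(
  commands="0 0 0 0 0;0 0 0 0 1;0 0 0 0 1;0 0 0 0 1;0 0 0 0 1;0 0 0 0 1;0 0 0 0 1;0 0 0 0 1;0 0 0 0 1;0 0 0 0 1",
  force=25,
)

```text
time_s: 48.0
position: [650.0, 179.6, 131.2]
tcp_rot: [0.703, 0.711, 0.0, 0.0]
wrist_force: [4.3, -0.8, -1.3]
gripper_width: 9.1
finger_force: 25.0
```

```bash
python3 -c "
from h import *
plan(650.2,179.7,132,90.6); s=robot.get_state(); print(s['wrist_force'],s['gripper_width'])"
```

```text
t 48.0 pos [650.  179.6 131.2] yaw 90.67 shift cm [ 0.01  0.02 -0.08] turn 0.07 j6 0.08
[ 4.26741987 -0.75850886 -1.3015125 ] 9.1146324475899
```

Call:
apply_moves(
  commands="0 -0.6 -0.63 0 1;0 -0.63 -0.6 0 1;0 -0.7 -0.52 0 1;0 -0.73 -0.48 0 1;0 -0.78 -0.39 0 1;0 -0.8 -0.35 0 1;0 -1.68 -0.45 0 1;0 -1.74 -0.15 0 1;0 -1.74 0.15 0 1;0 0 0 0 1",
)

```text
time_s: 49.25
position: [552.8, 178.6, 164.4]
tcp_rot: [0.703, 0.711, -0.002, -0.002]
wrist_force: [-1.7, -0.5, 1.3]
gripper_width: 9.0
finger_force: 25.0
```

Call:
apply_moves(
  commands="0 -1.68 0.45 0 1;0 -1.58 0.74 0 1;0 -0.73 0.48 0 1;0 -0.7 0.52 0 1;0 -0.63 0.6 0 1;0 -0.6 0.63 0 1;0 -0.55 0.7 0 1;0 -0.45 0.7 0 1;0 0 0 0 1;0 0 0 0 1",
)

```text
time_s: 50.5
position: [487.0, 177.9, 116.7]
tcp_rot: [0.703, 0.711, 0.001, 0.0]
wrist_force: [4.2, 3.3, -6.3]
gripper_width: 9.0
finger_force: 25.0
```

```bash
python3 -c "
from h import *
plan(487,178.1,117.8,90.6); s=robot.get_state(); print(s['wrist_force'],s['gripper_width'])"
```

```text
t 50.5 pos [487.  177.9 116.7] yaw 90.66 shift cm [ 0.02  0.01 -0.11] turn 0.06 j6 0.1
[ 4.24395979  3.27281287 -6.27911551] 9.01946648661229
```

Call:
apply_moves(
  commands="0 0 0 0 0;0 0 0 0 0;0 0 0 0 0;0 0 0 0 0;0 0 0 0 0;0 0 -2 0 0;0 0 -3 0 0;0 0 -3 0 0;0 0 -1.2 0 0;0 0 0 0 0",
)

```text
time_s: 51.75
position: [486.7, 177.7, 209.2]
tcp_rot: [0.703, 0.711, 0.0, 0.0]
wrist_force: [-0.3, -0.7, -0.5]
gripper_width: 46.1
finger_force: 0.0
```

Call:
apply_moves(
  commands="-3.5 0 0 0 0;-5 0 0 0 0;-5 0 0 0 0;-4 0.1 0 0 0;0 0 0 5.7 0;0 0 0 5.7 0;0 0 0 0 0;0 0 0 0 0;0 0 0 0 0;0 0 0 0 0",
)

```text
time_s: 53.0
position: [489.4, 2.8, 208.8]
tcp_rot: [0.77, 0.638, -0.0, -0.0]
wrist_force: [0.6, 0.9, 0.2]
gripper_width: 45.9
finger_force: 0.0
```

```bash
python3 -c "
from h import *
plan(489.3,3.1,100.5,79.5)
f=grab('scene','g7.png')
W=cloud(f);m=(W[...,2]>131)&(W[...,2]<150)&(abs(W[...,0]-487)<40)&(abs(W[...,1]-178)<80);print('handle',np.nanmean(W[m],0))
g=pickle.load(open('scene.pkl','rb'))
f=pickle.load(open('scene.pkl','rb'));cv2.imwrite('pics/g7c.png',cv2.resize(f['img'][150:290,130:300],None,fx=4,fy=4,interpolation=cv2.INTER_CUBIC))"
```

```text
t 53.0 pos [489.4   2.8 208.8] yaw 79.31 shift cm [ 3.000e-02 -1.000e-02  1.083e+01] turn -0.19 j6 -0.06
handle [486.70767534 168.39515847 138.38776692]
```

View pics/g7c.png

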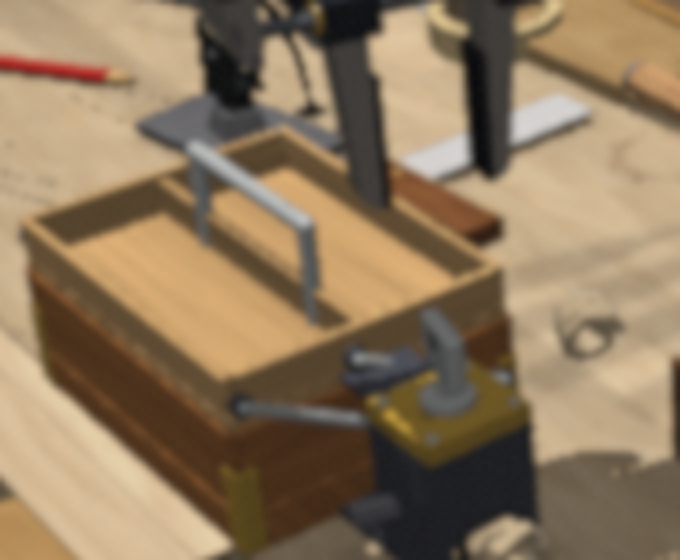

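The tray is down, with the handle at the same height as before. I'll grip the key and turn it back.

Call:
apply_moves(
  commands="0 0 3 0 0;0 0 3 0 0;0 0 3 0 0;0 0 1.3 0 0;0 0 0.5 0 0;0 0 0 0 0;0 0 0 0 1;0 0 0 0 1;0 0 0 0 1;0 0 0 0 1",
  force=30,
)

```text
time_s: 54.3
position: [488.9, 2.8, 101.0]
tcp_rot: [0.77, 0.638, -0.0, -0.0]
wrist_force: [-1.6, 0.3, 6.1]
gripper_width: 9.7
finger_force: 30.0
```

Call:
apply_moves(
  commands="0 0 0 0 1;0 0 0 0 1;0 0 0 8 1;0 0 0 8 1;0 0 0 8 1;0 0 0 8 1;0 0 0 8 1;0 0 0 8 1;0 0 0 8 1;0 0 0 8 1",
)

```text
time_s: 55.55
position: [488.6, 3.6, 101.0]
tcp_rot: [0.991, 0.131, -0.001, -0.001]
wrist_force: [-4.7, 3.5, 6.8]
gripper_width: 9.7
finger_force: 30.0
```

Call:
apply_moves(
  commands="0 0 0 8 1;0 0 0 6 1;0 0 0 3 1;0 0 0 2 1;0 0 0 0 1;0 0 0 0 1;0 0 0 0 1;0 0 0 0 1;0 0 0 0 1;0 0 0 0 1",
)

```text
time_s: 56.8
position: [488.5, 3.8, 101.0]
tcp_rot: [0.999, -0.032, -0.001, -0.001]
wrist_force: [-5.9, 3.8, 6.6]
gripper_width: 10.2
finger_force: 30.0
```

```bash
python3 -c "
from h import *
s=robot.get_state();print(s['wrist_force'],s['wrist_torque'],s['gripper_width']);plan(489.3,3.1,100,0.6)"
```

```text
[-5.89949678  3.83302241  6.63887229] [0.8116492  1.35904173 0.04525336] 10.182466323093262
t 56.8 pos [488.5   3.8 101. ] yaw -3.71 shift cm [0.08 0.07 0.1 ] turn -4.31 j6 1.39
```

Call:
apply_moves(
  commands="0 0 0 2 1;0 0 0 2 1;0 0 0 0 1;0 0 0 0 1;0 0 0 0 1;0 0 0 0 1;0 0 0 0 1;0 0 0 0 1;0 0 0 0 1;0 0 0 0 1",
)

```text
time_s: 58.05
position: [488.6, 4.0, 101.0]
tcp_rot: [0.998, -0.067, -0.001, -0.001]
wrist_force: [-4.8, 4.5, 6.6]
gripper_width: 9.5
finger_force: 30.1
```

```bash
python3 -c "
from h import *
s=robot.get_state();print(s['wrist_force'],s['wrist_torque'],s['gripper_width']);plan(489.3,3.1,100,0.6)"
```

```text
[-4.82213929  4.47934579  6.55733477] [0.94683236 1.30145166 0.35828745] 9.496153578564552
t 58.05 pos [488.6   4.  101. ] yaw -7.66 shift cm [0.09 0.08 0.1 ] turn -8.26 j6 1.46
```

Call:
apply_moves(
  commands="0 0 0 -4 1;0 0 0 -3.6 1;0 0 0 0 1;0 0 0 0 1;0 0 0 0 1;0 0 -0.2 0 1;0 0 -0.3 0 1;0 0 -0.3 0 1;0 0 0 0 1;0 0 0 0 1",
)

```text
time_s: 59.3
position: [488.7, 2.9, 108.7]
tcp_rot: [1.0, -0.001, -0.001, -0.0]
wrist_force: [-5.8, -0.3, 0.3]
gripper_width: 9.9
finger_force: 30.0
```

```bash
python3 -c "
from h import *
s=robot.get_state();print(s['wrist_force'],s['wrist_torque'],s['gripper_width']);plan(489.3,3.1,100,0.6)"
```

```text
[-5.82216183 -0.3376784   0.33409571] [0.0986748  1.39995941 0.01038238] 9.924315158872917
t 59.3 pos [488.7   2.9 108.7] yaw -0.12 shift cm [ 0.06 -0.02  0.87] turn -0.72 j6 1.33
```

Call:
apply_moves(
  commands="-0.05 0 -0.3 0 1;0 0 -0.6 0 1;0 0 -1 0 1;0 0 -1 0 1;0 0 -1 0 1;0 0 -1 0 1;0 0 -1 0 1;0 0 -1 0 1;0 0 0 0 1;0 0 0 0 1",
)

```text
time_s: 60.55
position: [488.7, 2.8, 177.6]
tcp_rot: [1.0, -0.001, -0.0, -0.0]
wrist_force: [-0.7, -0.4, -2.4]
gripper_width: 10.1
finger_force: 30.0
```

```bash
python3 -c "
from h import *
s=robot.get_state();print(s['wrist_force'],s['wrist_torque'],s['gripper_width']);plan(650.3,-34.2,175,-12.9)
f=grab('scene','g8.png');cv2.imwrite('pics/g8c.png',cv2.resize(f['img'][150:290,170:340],None,fx=4,fy=4,interpolation=cv2.INTER_CUBIC))"
```

```text
[-0.67409316 -0.42754825 -2.3877907 ] [-0.00973297  0.17463102 -0.04938312] 10.10713188456078
t 60.55 pos [488.7   2.8 177.6] yaw -0.13 shift cm [16.16  3.66  0.25] turn 12.77 j6 1.33
```

View pics/g8c.png

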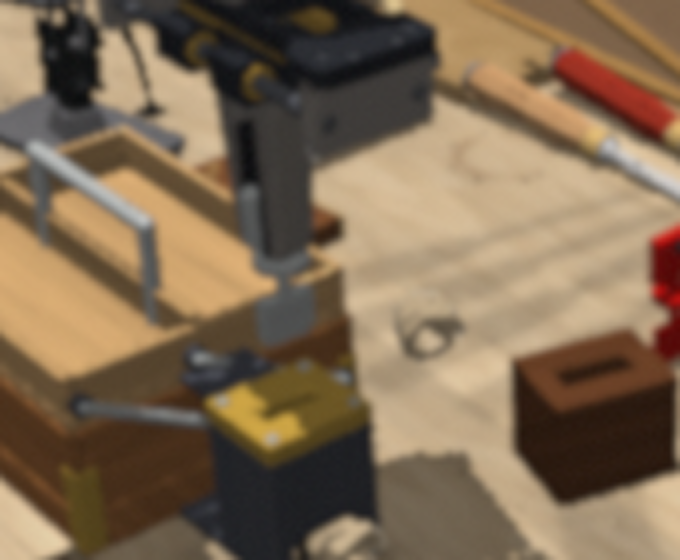

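The key is out and upright (crop (285,305)). I'll carry it to the stand.

Call:
apply_moves(
  commands="2 0.5 0 0 1;4.1 0.9 0 0 1;4.1 0.9 0 0 1;4 0.9 0 0 1;2 0.46 0 0 1;0 0 0 6.4 1;0 0 0 6.4 1;0 0 0 0 1;0 0 0 0 1;0 0 0 0 1",
)

```text
time_s: 61.85
position: [650.7, -34.2, 177.8]
tcp_rot: [0.994, -0.112, -0.0, -0.0]
wrist_force: [-0.4, 0.5, -1.0]
gripper_width: 9.7
finger_force: 30.0
```

```bash
python3 -c "
from h import *
plan(650.3,-34.2,71.5,-12.9)"
```

```text
t 61.85 pos [650.7 -34.2 177.8] yaw -12.87 shift cm [-4.000e-02  1.000e-02  1.063e+01] turn 0.03 j6 1.56
```

Call:
apply_moves(
  commands="0 0 2 0 1;0 0 2 0 1;0 0 1.5 0 1;0 0 1.5 0 1;0 0 1 0 1;0 0 1 0 1;0 0 0.7 0 1;0 0 0.5 0 1;0 0 0.3 0 1;0 0 0 0 1",
)

```text
time_s: 63.1
position: [650.8, -34.2, 72.9]
tcp_rot: [0.994, -0.113, -0.0, 0.0]
wrist_force: [0.9, 0.2, -0.9]
gripper_width: 9.8
finger_force: 30.0
```

Call:
apply_moves(
  commands="0 0 0.1 0 1;0 0 0 0 1;0 0 0 0 1;0 0 0 0 1;0 0 0 0 1;0 0 0 0 1;0 0 0 0 1;0 0 0 0 1;0 0 0 0 1;0 0 0 0 1",
)

```text
time_s: 64.35
position: [650.8, -34.2, 71.9]
tcp_rot: [0.994, -0.113, -0.0, -0.0]
wrist_force: [-0.2, 0.0, -0.1]
gripper_width: 10.0
finger_force: 30.0
```

Call:
apply_moves(
  commands="0 0 0.1 0 1;0 0 0.05 0 1;0 0 0 0 1;0 0 0 0 1;0 0 0 0 0;0 0 0 0 0;0 0 0 0 0;0 0 0 0 0;0 0 0 0 0;0 0 -2 0 0",
)

```text
time_s: 65.6
position: [649.3, -33.9, 89.2]
tcp_rot: [0.994, -0.113, -0.002, -0.0]
wrist_force: [0.0, -0.6, 0.9]
gripper_width: 46.2
finger_force: 0.0
```

Call:
apply_moves(
  commands="0 0 -3 0 0;0 0 -3 0 0;0 0 -3 0 0;0 0 -3 0 0;-3 -3 -2 0 0;-5 -5 0 0 0;-5 -5 0 0 0;-4 -4 0 0 0;0 0 0 0 0;0 0 0 0 0",
)

```text
time_s: 66.85
position: [532.6, 155.2, 231.7]
tcp_rot: [0.994, -0.112, 0.001, 0.0]
wrist_force: [-0.2, 1.5, -0.1]
gripper_width: 46.2
finger_force: 0.0
```

```bash
python3 -c "
from h import *
f=grab('top','e.png');s=grab('scene','e2.png')
W=cloud(f)
for lo,hi,c in((98,112,(650,-34)),(39,50,(581,-373)),(25,38,(449,-361)),(131,150,(487,178))):
    m=(W[...,2]>lo)&(W[...,2]<hi)&(np.hypot(W[...,0]-c[0],W[...,1]-c[1])<75); v,u=np.where(m); P=np.array([ray(f,a,b,(lo+hi)/2)[:2] for a,b in zip(u,v)],np.float32); print(c,cv2.minAreaRect(P) if len(P) else None)
a=cv2.resize(f['img'][150:350,130:490],(800,444)); cv2.imwrite('pics/ec.png',a)
cv2.imwrite('pics/e2c.png',cv2.resize(s['img'][150:300,130:350],(800,545),interpolation=cv2.INTER_CUBIC))
print(robot.get_state()['wrist_force'],robot.get_state()['time_s'])"
```

```text
(650, -34) ((651.9822387695312, -35.549537658691406), (10.414677619934082, 34.85531997680664), 76.65027618408203)
(581, -373) ((581.1159057617188, -373.2372741699219), (84.70930480957031, 51.50232696533203), 12.554389953613281)
(449, -361) ((438.0049743652344, -363.34130859375), (119.80335998535156, 46.42136001586914), 8.63209056854248)
(487, 178) ((487.0570373535156, 177.46661376953125), (10.146642684936523, 121.00667572021484), 0.32861122488975525)
[-0.90667172  0.1317461   0.07237787] 66.95
```

View pics/e2c.png

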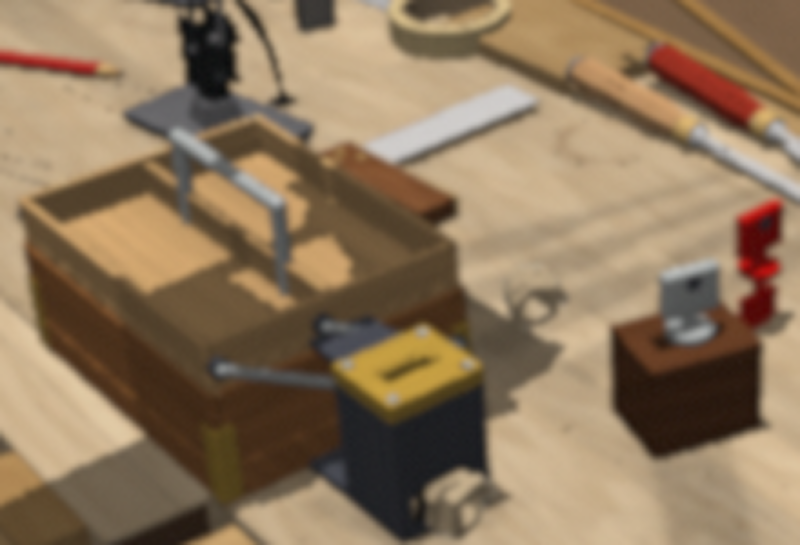

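The final picture shows the key back upright in its stand at (690,300), the tray shut, and the lock slot empty. Both wooden blocks measure where they started.

```bash
python3 -c "
from cell import robot
print(robot.finish_job())"
```

```text
the job is handed in; nothing more can be done
None
```

The job is handed in at about 67 s: both loose tenons present are in the compartment, the tray is down, the key was turned back to its stop to lock it and is back in its stand, and the wooden blocks are where they started; the hand-in gave no verdict.

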